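# Refit the narrow can shelf and stand the tin back on it

## Robot

A 6-joint arm with a two-finger parallel gripper is mounted at the origin on the work surface. World frame = base frame: x ahead of the robot, y to its left, z up, the work surface at z = 0. Lengths are in m, angles in rad, forces in N, time in s.
With the tool pointing down it reaches from about 0.35 to 0.85 m from the base axis. Payload 8.1 kg.
Tool frame: the origin (TCP) lies between the finger pads; the fingertips stand 11 mm ahead of it and the grasp point (between the pads) lies 8 mm behind it (robot.tips_ahead is the distance from the TCP to the fingertips, in m); z points along the fingers, y is the line along which they close (so a half turn about z gives the same grasp; the last joint's range is limited). The gripper opens to 93 mm and grips with 3 to 60 N. Pads are 15 mm wide; open, the fingers measure 128 mm over their backs; the gripper's body (75 mm by 188 mm) begins 65 mm behind the grasp point.
Start: joints at [-1.218, 0.13, 1.488, -0, 1.523, -0.085], TCP at [0.254, -0.543, 0.23] pointing down, gripper open.
Joint ranges: [-2.96, 2.96], [-0.89, 2.26], [0.02, 2.5], [-1.34, 4.48], [0, 2.73], [-2.66, 2.66]. Speed limits (rad/s): [2.39, 2.39, 2.79, 3.14, 3.14, 3.14].

## Interface

Orientations are given as a rotation vector (axis times angle).
In Python, from plant import robot gives the robot as it stands. The module is installed in compiled form; this text tells all that it offers.
- The arm moves only by the tool move_arm, never from a script. Its argument "deltas" is one flat list of numbers, 7 for each row, row after row: the shift along the tool's x, y, z in m, then the turn, a rotation vector about the tool's x, y, z in rad, then the opening, from 0 (shut) to 1 (fully open). A call has 1 to 12 rows; each row is the pose to reach, as a shift and turn from the pose commanded when the call began, along the tool's axes at that moment; what a row does not reach only later rows make up. A row lasts 1/8 s, in which the tool goes at most 62.5 mm and 10.7 degrees, less where a joint would pass 70% of its speed; a pose out of reach is approached as far as the arm can. A call with a gripper value outside its range is refused whole. The fingers move at their own pace and stop on an object; "squeeze" is the grip in N (left out, the last holds). Time passes only in rows, so rows that repeat a pose let the fingers close. It gives the time, the measured TCP pose, the force, the opening and the grip force at its end, in the units of the state.
- robot.read_state(): the state, without advancing time (a new reading comes with each control period).
- robot.read_camera(name): name is "side" or "top"; returns (picture, depth): 400x640x3 uint8, red, green, blue; 400x640 float32, m along the optical axis (not along the pixel's ray), 0 where there is no reading.
- robot.camera_model(name): a dict with "K" (3x3 intrinsics, pixels), "k1" (the pictures are not rectified: a ray, as slopes to the right and down, at radius r is drawn at 1 + k1 r^2 times it, then the intrinsics apply), "R" (3x3) and "t" (3): a world point X has camera coordinates R X + t. Camera axes: x right, y down, z forward; pixel columns grow to the right and rows downward; lengths in m; the calibration is good to about 2 mm. A picture is of the moment at which its call begins. camera_model takes no time and is no camera call.
- robot.close_job(): hands the job in; it is judged then, once.
Trained networks look in the newest picture that a camera, given by its name, has taken for a name from the list of things; names that differ only in an ending like _2 or _b are one class to them, and where a whole thing is asked for, a point or a joint stands for the part that bears it (a point fixed in the world has none). Each returns a list of dicts, best first, with "confidence" (0 to 1); they miss things now and then, are a little off and sometimes report something else, mostly with a low value. They report only what shows in the picture. A call takes as long as a camera call. They do not tell look-alikes from the thing itself.
- robot.recognise(camera, label): "uv" ([column, row] in pixels, amid what is visible of it).
The state is a dict: "t": time; "q": joint angles; "dq": joint speeds; "joint_torque": joint torques, N m; "tool_pos": TCP position; "orientation": TCP orientation; "force": force on the tool from outside, world axes, zero at the start; "wrist_torque": the same for the moment, N m; "opening": finger opening in m; "gripper_force": force on a finger pad.
Only numpy, scipy, OpenCV 4.12 (cv2) and the standard library are available. Lean on these libraries where they do the work, as an engineer would, in place of code of your own. Each camera call takes 0.05 s, during which the arm holds its last target. There are 200 camera calls.

## Task

The narrow steel shelf strip has come off its bracket stand and lies on the bench with a small tin standing on it. Take the tin off and stand it on a clear bit of bench, lay the strip, open side down, centred and square across the two bracket arms, let go of it, and then stand the tin upright on the middle of the refitted strip. Set things down rather than dropping them, keep the tin upright all the time, and leave everything else where it is.

Things in the scene. Friction and masses are not known exactly. Their poses are not given: they have to be found in the camera images.
- stand: Bare-steel bracket stand, fixed to the bench. Posts 25 x 25 x 170 mm high at y = +-100 mm, x = 40 to 65 mm. From each a level arm 14 mm wide, 14 mm thick, runs towards -x (x = -35 to 40 mm), flat top 110 mm above the bench, no lip. Foot bar 30 x 260 x 8 mm joins the posts. Origin on the bench under the middle of the arms; x from arm ends to posts, y from post to post, z up
- rest (a point): Point midway between the two arms, at the height of their tops (110 mm above the bench): the centre of the strip's underside belongs here. Axes as the stand's
- strip: Shelf strip: straight bare-metal channel with its open side down, 45 mm wide (x), 280 mm long (y), 30 mm high, flat top with a few dark slots. 0.45 kg. Origin at the centre of its underside, y along its length, z up. At the start it lies on the bench; the two ways round are equal
- strip_top (a point): Centre of the strip's top face, 30 mm above its origin: the tin's base belongs here at the end
- tin: Small bare-metal tin with a paper label band, 58 mm diameter, 75 mm high (the lid, 52 mm diameter, is the top 7 mm), about 0.35 kg. Origin at the centre of its base, z up. At the start it stands on the strip
- can_a: Bystander: spray can 52 mm diameter, 160 mm high, stands near the strip. Origin at the centre of its base
- can_b: Bystander: spray can 52 mm diameter, 160 mm high, stands in front of the bracket arms. Origin at the centre of its base
- carton: Bystander: cardboard carton 50 x 80 x 40 mm high, near the strip. Origin at the centre of its underside
- paint_tin: Bystander: larger paint tin 76 mm diameter, 90 mm high, on the bench. Origin at the centre of its base
- discs: Bystander: stack of grinding discs 100 mm diameter, 15 mm high in all, on the bench. Origin at the centre of its underside
- bin: Bystander: open plastic bin 85 x 130 x 45 mm high, under the bracket arms. Origin at the centre of its underside
- block: Bystander: wood block 40 x 90 x 35 mm high, behind the bracket stand. Origin at the centre of its underside
Mind the look-alikes: they are no part of the job. What is shaped like the tin but blue or pink is not meant.

How it is judged:
By the outcome, as a careful person would: the job done as asked, in the order asked, and still so for the second after the job is handed in, with the robot touching nothing.
It also fails if it takes over 67 s, if anything falls off the work surface, if the arm or the gripper's body presses on something with over 40 N, if the wrist force passes 120 N, or if a joint passes its speed limit or range.

## Working session

There is one attempt and no reset: what is moved stays moved. The work goes in short steps, Python scripts to look and compute and a tool call to move; the robot and the scene stay as the last step left them, time stands still between calls to the robot, and variables do not carry over. Pictures are saved under pics/ and viewed, at most 10 in all, crops included, and the job is handed in when it is done.

Besides the shell and the picture viewer there is one more tool, called after "Emit:" by a JSON object that holds its "method" and its "body". move_arm: Moves the arm, as the interface text tells. Its arguments: {"type":"object","properties":{"deltas":{"type":"array","items":{"type":"number"}},"squeeze":{"type":"number"}},"required":["deltas"]}

```bash
mkdir -p pics
cat > h.py <<'E'
import numpy as np, cv2
from plant import robot
from scipy.spatial.transform import Rotation as Ro
def cloud(name,depth):
    m=robot.camera_model(name);K=np.array(m["K"]);R=np.array(m["R"]);t=np.array(m["t"]);k=m["k1"]
    v,u=np.mgrid[0:400,0:640].astype(float)
    xd=(u-K[0,2])/K[0,0];yd=(v-K[1,2])/K[1,1]
    x,y=xd.copy(),yd.copy()
    for _ in range(20):
        s=1+k*(x*x+y*y);x=xd/s;y=yd/s
    P=np.stack([x*depth,y*depth,depth],-1)
    W=(P-t)@R
    W[depth<=0]=np.nan
    return W
def proj(name,X):
    m=robot.camera_model(name);K=np.array(m["K"]);p=np.array(m["R"])@np.array(X)+np.array(m["t"])
    x,y=p[:2]/p[2];s=1+m["k1"]*(x*x+y*y)
    return K[0,0]*x*s+K[0,2],K[1,1]*y*s+K[1,2]
def shot(name,tag):
    p,d=robot.read_camera(name)
    cv2.imwrite(f"pics/{tag}.png",p[:,:,::-1]);W=cloud(name,d);np.savez(f"{tag}.npz",p=p,W=W,d=d)
    return p,W
E
python3 - <<'E'
from h import *
s=robot.read_state();print(s)
for c in("top","side"):
    p,W=shot(c,c+"0")
    m=robot.camera_model(c);print(c,-np.array(m["R"]).T@np.array(m["t"]),np.array(m["R"])[2])
    for l in["stand","strip","tin","can_a","carton","paint_tin","discs","bin","block"]:
        for r in robot.recognise(c,l)[:3]:
            u,v=r["uv"];print(l,round(r["confidence"],2),int(u),int(v),W[int(v),int(u)].round(3))
E
```

```text
{'t': 0.0, 'q': array([-1.21838437e+00,  1.31128250e-01,  1.48927625e+00, -1.78719737e-05,
        1.52301238e+00, -8.53775096e-02]), 'dq': array([ 0.00074367, -0.00048616, -0.00142913,  0.00033961,  0.0011389 ,
       -0.00097926]), 'joint_torque': array([ 1.13531198e-03, -5.59833062e+01, -4.91762745e+01,  7.69486651e-02,
        3.53401469e-02, -1.92144080e-04]), 'tool_pos': array([ 0.25419798, -0.54288121,  0.22860876]), 'orientation': array([-3.06486529e+00, -6.81808799e-01,  4.09011421e-04]), 'force': array([-0.0366517 ,  0.07051573,  1.65068121]), 'wrist_torque': array([-0.00114461, -0.043966  ,  0.02012364]), 'gripper_force': 0.0, 'opening': 0.09282672335193215}
top [ 0.47158566 -0.03460369  0.98012041] [ 0.06480536 -0.02660913 -0.99754309]
stand 0.9 184 180 [0.568 0.27  0.007]
strip 0.95 416 183 [ 0.573 -0.295  0.03 ]
strip 0.41 383 135 [ 0.686 -0.211  0.041]
tin 0.87 389 181 [ 0.568 -0.213  0.107]
tin 0.82 382 269 [ 0.37  -0.206  0.073]
tin 0.77 463 146 [ 0.658 -0.392  0.075]
can_a 0.94 153 265 [0.377 0.281 0.146]
can_a 0.67 416 228 [ 0.465 -0.266  0.138]
carton 0.6 384 137 
[... 166 characters left out ...]
42 0.238 0.037]
block 0.96 191 148 [0.642 0.248 0.035]
side [0.15236577 0.77092729 0.95792175] [ 0.30340634 -0.66075863 -0.68654398]
stand 0.86 244 295 [0.581 0.227 0.01 ]
strip 0.74 344 164 [ 0.55  -0.28   0.029]
tin 0.95 399 196 [ 0.356 -0.187  0.06 ]
tin 0.94 323 125 [ 0.667 -0.385  0.062]
tin 0.61 302 139 [ 0.692 -0.293  0.063]
can_a 0.91 318 342 [0.354 0.318 0.114]
can_a 0.86 375 157 [ 0.458 -0.27   0.095]
can_a 0.57 254 212 [ 0.693 -0.009  0.015]
carton 0.61 295 165 [ 0.67  -0.203  0.039]
carton 0.58 240 298 [0.586 0.236 0.006]
paint_tin 0.78 334 238 [0.441 0.044 0.088]
discs 0.96 255 212 [ 0.69  -0.009  0.016]
bin 0.78 279 304 [0.499 0.211 0.005]
block 0.77 224 282 [0.63  0.229 0.032]
```

View pics/top0.png

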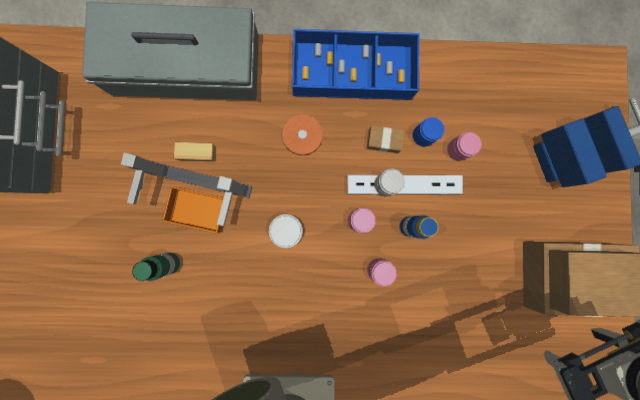

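View pics/side0.png

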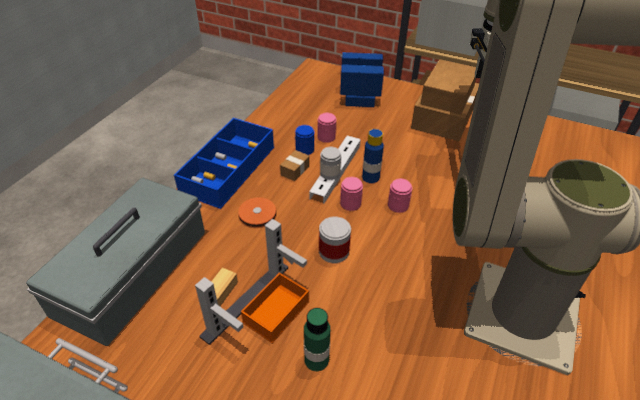

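The tin is the bare-metal one on the strip, at top (391,181) and side (331,162). The look-alikes are pink at top (382,272), (363,220) and (468,146), and blue at (430,131). The stand is at top (185,178), with can_b at (155,266) in front of it.

Run:
```python
from h import *
D=np.load("top0.npz");W=D["W"];p=D["p"];S=np.load("side0.npz")["W"]
def comps(W,lo,hi,box,mn=15):
    x0,x1,y0,y1=box
    m=(W[...,2]>lo)&(W[...,2]<hi)&(W[...,0]>x0)&(W[...,0]<x1)&(W[...,1]>y0)&(W[...,1]<y1)
    n,l=cv2.connectedComponents(m.astype(np.uint8))
    for i in range(1,n):
        q=W[l==i]
        if len(q)<mn: continue
        r=cv2.minAreaRect((q[:,:2]*1000).astype(np.float32))
        print(len(q),"med",np.median(q,0).round(3),"rect c",np.round(r[0],1),"size",np.round(r[1],1),"ang",round(r[2],1))
print("tin");comps(W,.095,.115,(.52,.62,-.3,-.15))
print("strip");comps(W,.02,.038,(.53,.61,-.43,-.08))
print("posts");comps(W,.155,.185,(.4,.75,.05,.45))
print("arms");comps(W,.10,.12,(.4,.75,.05,.45))
print("arms side");comps(S,.10,.12,(.4,.75,.05,.45))
print("posts side");comps(S,.16,.18,(.4,.75,.05,.45))
print("all");comps(W,.06,.2,(.3,.75,-.45,.4));print("low");comps(W,.01,.06,(.3,.75,-.45,.4),60)
a=cv2.resize(p[110:290,100:280],None,fx=3.3,fy=3.3,interpolation=2);b=cv2.resize(p[110:290,330:480],None,fx=3.3,fy=3.3,interpolation=2)
b=b[:,:];im=np.hstack([a[:,:400],b[:,:390]]);cv2.imwrite("pics/crop1.png",cv2.cvtColor(im[:600],cv2.COLOR_RGB2BGR));print(im.shape)
```

```text
tin
527 med [ 0.568 -0.218  0.104] rect c [ 569.  -219.3] size [55.1 58.9] ang 89.5
strip
549 med [ 0.567 -0.161  0.03 ] rect c [ 568.4 -165.6] size [77.6 48.5] ang 89.5
1162 med [ 0.571 -0.334  0.03 ] rect c [ 570.9 -327.6] size [ 46.2 158.1] ang 1.3
posts
195 med [0.591 0.33  0.169] rect c [591.6 332.9] size [26.2 27.4] ang 79.5
175 med [0.548 0.137 0.17 ] rect c [549.  138.1] size [25.9 27.7] ang 77.0
arms
336 med [0.546 0.341 0.109] rect c [554.5 340.5] size [ 20.7 102. ] ang 73.8
25 med [0.545 0.127 0.107] rect c [545.2 126.5] size [ 3.2 26.7] ang 74.4
249 med [0.499 0.148 0.11 ] rect c [498.5 148.7] size [14.3 74.5] ang 77.3
arms side
332 med [0.511 0.147 0.109] rect c [511.9 141.4] size [ 27.6 103.9] ang 82.9
395 med [0.552 0.342 0.109] rect c [555.3 337.3] size [ 26.3 102.1] ang 80.6
posts side
161 med [0.547 0.139 0.169] rect c [548.6 136.5] size [28.1 30. ] ang 79.5
191 med [0.59  0.333 0.168] rect c [591.5 331.1] size [27.  26.5] ang 75.3
all
482 med [ 0.697 -0.317  0.074] rect c [ 698.  -317.9] size [56.4 54.3] ang 38.3
500 med [ 0.664 -0.405  0.074] rect c [ 664.1 -406.8
[... 903 characters left out ...]
652 -0.384  0.039] rect c [ 657.3 -394.4] size [59.  29.3] ang 31.7
717 med [0.636 0.241 0.034] rect c [637.6 243.6] size [40.5 90.6] ang 0.7
96 med [0.588 0.321 0.036] rect c [590.3 325.1] size [11.4 28.1] ang 79.9
616 med [ 0.565 -0.164  0.03 ] rect c [ 567.  -174.4] size [97.3 51.6] ang 86.6
1192 med [ 0.57  -0.332  0.03 ] rect c [ 570.8 -326.4] size [ 46.2 160.6] ang 1.3
505 med [0.494 0.281 0.042] rect c [496.5 233. ] size [131.2  87.1] ang 78.9
92 med [ 0.467 -0.263  0.034] rect c [ 465.6 -268.5] size [48.5 18.8] ang 5.5
155 med [0.373 0.276 0.035] rect c [371.7 284.9] size [52.2 24.6] ang 23.6
94 med [ 0.375 -0.187  0.04 ] rect c [ 368.7 -194.4] size [21.5 55.2] ang 60.1
(594, 790, 3)
```

View pics/crop1.png

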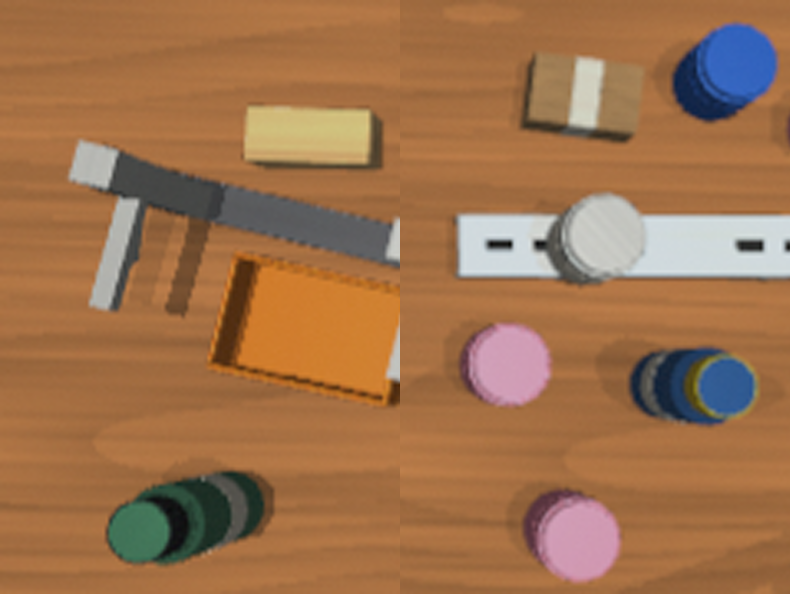

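The crop confirms it: the bare-metal tin is at crop (600,235) on the white slotted strip, and nothing else near it is metal. By depth:

- **Tin:** (0.568, -0.217), base at z = 0.030.
- **Strip:** centre (0.570, -0.267), yaw about 1°.
- **Rest:** (0.519, 0.246), yaw -12.4°.

First I go above the tin, with the jaws closing along world y to stay clear of can_a.

Emit:
{"method": "move_arm", "body": {"deltas": [0.05,-0.02,0,0,0,0.06,1,0.1,-0.04,0,0,0,0.12,1,0.15,-0.06,0,0,0,0.18,1,0.2,-0.08,0,0,0,0.24,1,0.25,-0.1,0,0,0,0.3,1,0.3,-0.12,0,0,0,0.35,1,0.35,-0.14,0,0,0,0.4,1,0.39,-0.15,0,0,0,0.438,1,0.4225,-0.162,0,0,0,0.438,1,0.4225,-0.162,0,0,0,0.438,1,0.4225,-0.162,0,0,0,0.438,1], "squeeze": 30}}

```text
t: 2.38
tool_pos: [0.568, -0.2178, 0.2295]
orientation: [3.141, 0.0, -0.001]
force: [1.0, -0.2, -0.4]
opening: 0.0928
gripper_force: 0.0
```

```bash
cat >> h.py <<'E'
def pose():
    s=robot.read_state();R=Ro.from_rotvec(s["orientation"]).as_matrix()
    print("t",round(s["t"],2),"pos",s["tool_pos"].round(4),"yyaw",round(np.degrees(np.arctan2(R[1,1],R[0,1])),2),"z",R[:,2].round(4),"F",s["force"].round(1),"open",round(s["opening"],4),"gf",round(s["gripper_force"],1),"q",s["q"].round(2))
    return s,R
def to(X,yyaw=None):
    s,R=pose();d=R.T@(np.array(X)-s["tool_pos"]);print("delta",d.round(4))
    if yyaw is not None:
        a=np.radians(yyaw);y=np.array([np.cos(a),np.sin(a),0]);z=np.array([0,0,-1.]);G=np.stack([np.cross(y,z),y,z],1)
        print("turn",Ro.from_matrix(R.T@G).as_rotvec().round(4))
E
python3 - <<'E'
from h import *
to([.568,-.217,.065],-90)
E
```

```text
t 2.38 pos [ 0.568  -0.2178  0.2295] yyaw -89.99 z [-5.e-04 -2.e-04 -1.e+00] F [ 1.  -0.2 -0.4] open 0.0928 gf 0.0 q [-0.45  0.15  1.46 -0.    1.53  1.12]
delta [ 1.000e-04 -9.000e-04  1.645e-01]
turn [0.0002 0.0005 0.0001]
```

Emit:
{"method": "move_arm", "body": {"deltas": [0,0,0.04,0,0,0,1,0,0,0.08,0,0,0,1,0,0,0.12,0,0,0,1,0,0,0.15,0,0,0,1,0,0,0.165,0,0,0,1,0,0,0.165,0,0,0,1,0,0,0.165,0,0,0,0.5,0,0,0.165,0,0,0,0.4,0,0,0.165,0,0,0,0.4,0,0,0.165,0,0,0,0.4,0,0,0.165,0,0,0,0.4], "squeeze": 30}}

```text
t: 3.75
tool_pos: [0.569, -0.2185, 0.0656]
orientation: [3.14, -0.001, 0.002]
force: [-0.4, -5.3, 3.6]
opening: 0.0565
gripper_force: 30.0
```

Emit:
{"method": "move_arm", "body": {"deltas": [0,0,-0.01,0,0,0,0.4,0,0,-0.04,0,0,0,0.4,0,0,-0.08,0,0,0,0.4,0,-0.02,-0.1,0,0,0,0.4,0.002,-0.06,-0.1,0,0,0,0.4,0.004,-0.1,-0.1,0,0,0,0.4,0.006,-0.14,-0.1,0,0,0,0.4,0.006,-0.18,-0.1,0,0,0,0.4,0.006,-0.21,-0.1,0,0,0,0.4,0.006,-0.223,-0.08,0,0,0,0.4,0.006,-0.223,-0.05,0,0,0,0.4,0.006,-0.223,-0.04,0,0,0,0.4]}}

```text
t: 5.25
tool_pos: [0.5714, 0.006, 0.1005]
orientation: [-3.141, -0.0, 0.01]
force: [-0.4, -0.2, -3.9]
opening: 0.0567
gripper_force: 30.0
```

Run:
```python
from h import *
to([.575,.005,.036],-90)
p,W=shot("top","top1");p,W=shot("side","side1")
cv2.imwrite("pics/side1c.png",cv2.resize(p[100:300,180:440],None,fx=3,fy=3)[:,:,::-1])
```

```text
t 5.25 pos [0.5714 0.006  0.1005] yyaw -89.99 z [-6.6e-03  6.0e-04 -1.0e+00] F [-0.4 -0.2 -3.9] open 0.0567 gf 30.0 q [-0.08  0.16  1.7   0.    1.29  1.49]
delta [0.004  0.001  0.0645]
turn [-0.0006  0.0066  0.0002]
```

View pics/side1c.png

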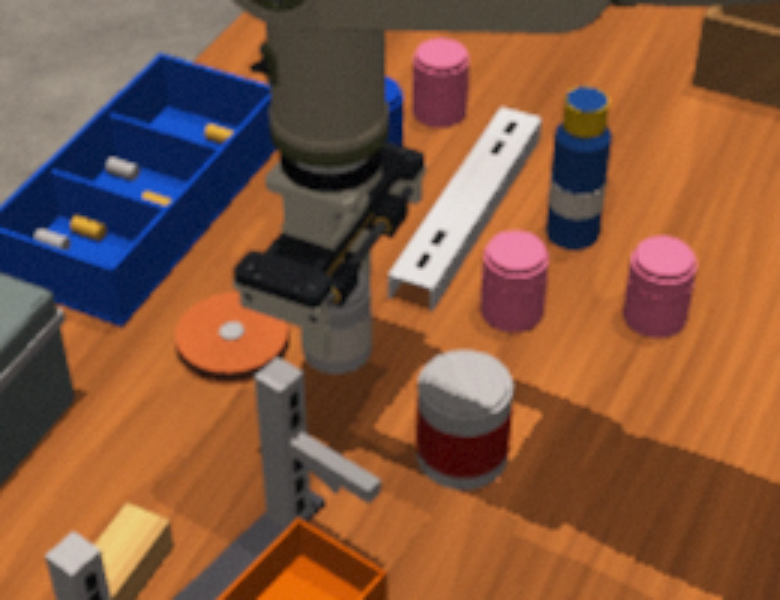

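The tin hangs upright in the jaws at crop (335,330). The bare strip shows at (465,210), still in place. Now lowering the tin.

Emit:
{"method": "move_arm", "body": {"deltas": [0,0,0.02,0,0,0,0.4,0,0,0.04,0,0,0,0.4,0,0,0.055,0,0,0,0.4,0,0,0.062,0,0,0,0.4,0,0,0.065,0,0,0,0.4,0,0,0.067,0,0,0,0.4,0,0,0.068,0,0,0,0.4,0,0,0.068,0,0,0,0.4]}}

```text
t: 6.35
tool_pos: [0.5747, 0.0054, 0.037]
orientation: [3.142, -0.0, 0.001]
force: [-0.0, 0.4, -5.1]
opening: 0.0569
gripper_force: 30.0
```

Emit:
{"method": "move_arm", "body": {"deltas": [0,0,0.0008,0,0,0,0.4,0,0,0.0015,0,0,0,0.4,0,0,0.002,0,0,0,0.4,0,0,0.002,0,0,0,0.4]}}

```text
t: 6.85
tool_pos: [0.5746, 0.0054, 0.0356]
orientation: [3.142, -0.0, 0.001]
force: [-4.5, 0.2, 5.4]
opening: 0.0563
gripper_force: 30.0
```

Emit:
{"method": "move_arm", "body": {"deltas": [0,0,0,0,0,0,0.7,0,0,0,0,0,0,1,0,0,0,0,0,0,1,0,0,-0.02,0,0,0,1,0,0,-0.06,0,0,0,1,0,0,-0.11,0,0,0,1,0,0,-0.16,0,0,0,1,0,0,-0.16,0,0,0,1]}}

```text
t: 7.85
tool_pos: [0.5779, 0.0052, 0.2022]
orientation: [3.141, -0.0, 0.018]
force: [-1.4, 0.1, 0.1]
opening: 0.0929
gripper_force: 0.0
```

Run:
```python
from h import *
for n in("top1","side1"):
    W=np.load(n+".npz")["W"]
    m=(abs(W[...,2]-.03)<.006)&(abs(W[...,0]-.57)<.045)&(W[...,1]<-.1)&(W[...,1]>-.43)
    k,l,st,_=cv2.connectedComponentsWithStats(m.astype(np.uint8));i=1+np.argmax(st[1:,4]);q=W[l==i]
    r=cv2.minAreaRect((q[:,:2]*1000).astype(np.float32));print(n,len(q),np.median(q,0).round(3),r)
    ys=np.linspace(-.38,-.15,12);c=[(q[abs(q[:,1]-y)<.01][:,0].min()+q[abs(q[:,1]-y)<.01][:,0].max())/2 for y in ys];f=np.polyfit(ys,c,1);print("slope deg",-np.degrees(f[0]),"x at -.267",np.polyval(f,-.267))
to([.569,-.195,.2],1.0)
```

```text
top1 2169 [ 0.57  -0.264  0.03 ] ((570.565673828125, -266.57745361328125), (47.00168228149414, 279.4491271972656), 1.0179309844970703)
slope deg 1.3848953423934893 x at -.267 0.5702564485855633
side1 1000 [ 0.569 -0.255  0.029] ((569.7825927734375, -271.12701416015625), (48.46175765991211, 286.34356689453125), 1.5424309968948364)
slope deg 1.2810559012764804 x at -.267 0.5696356414471513
t 7.85 pos [0.5779 0.0052 0.2022] yyaw -90.01 z [ 1.120e-02 -9.000e-04 -9.999e-01] F [-1.4  0.1  0.1] open 0.0929 gf 0.0 q [-0.08  0.07  1.6  -0.    1.46  1.49]
delta [-0.0089  0.2002  0.0023]
turn [ 0.0096 -0.0081 -1.5884]
```

Emit:
{"method": "move_arm", "body": {"deltas": [-0.001,0.02,0,0,0,-0.17,1,-0.002,0.04,0,0,0,-0.34,1,-0.003,0.06,0,0,0,-0.51,1,-0.004,0.08,0,0,0,-0.68,1,-0.005,0.1,0,0,0,-0.85,1,-0.006,0.12,0,0,0,-1.02,1,-0.006,0.14,0,0,0,-1.19,1,-0.006,0.16,0,0,0,-1.36,1,-0.006,0.18,0,0,0,-1.53,0.8,-0.006,0.2,0,0,0,-1.5935,0.8,-0.006,0.2,0,0,0,-1.5935,0.8,-0.006,0.2,0,0,0,-1.5935,0.8]}}

```text
t: 9.35
tool_pos: [0.5682, -0.1939, 0.1945]
orientation: [-2.198, -2.244, -0.0]
force: [0.5, 0.1, 0.2]
opening: 0.0744
gripper_force: 0.0
```

Run:
```python
from h import *
to([.5687,-.195,.023],1.3)
```

```text
t 9.35 pos [ 0.5682 -0.1939  0.1945] yyaw 1.2 z [-3.e-04  6.e-04 -1.e+00] F [0.5 0.1 0.2] open 0.0744 gf 0.0 q [-0.41  0.15  1.53  0.    1.46 -0.44]
delta [-0.0012  0.0005  0.1715]
turn [-0.0003 -0.0006 -0.0018]
```

Emit:
{"method": "move_arm", "body": {"deltas": [0,0,0.04,0,0,0,0.8,0,0,0.09,0,0,0,0.8,0,0,0.13,0,0,0,0.8,0,0,0.155,0,0,0,0.8,0,0,0.168,0,0,0,0.8,0,0,0.171,0,0,0,0.8,0,0,0.171,0,0,0,0.6,0,0,0.171,0,0,0,0.4,0,0,0.171,0,0,0,0.3,0,0,0.171,0,0,0,0.3,0,0,0.171,0,0,0,0.3], "squeeze": 20}}

```text
t: 10.72
tool_pos: [0.5692, -0.1948, 0.0246]
orientation: [2.195, 2.245, 0.001]
force: [0.8, 0.4, 4.5]
opening: 0.0453
gripper_force: 20.0
```

Emit:
{"method": "move_arm", "body": {"deltas": [0.005,0,0,0,0,0,0.3,0.015,0,0,0,0,0,0.3,0.03,0,0,0,0,0,0.3,0.045,0,0,0,0,0,0.3,0.06,0,0,0,0,0,0.3,0.07,0,0,0,0,0,0.3,0.073,0,0,0,0,0,0.3,0.073,0,0,0,0,0,0.3,0.073,0,0,0,0,0,0.3]}}

```text
t: 11.85
tool_pos: [0.5674, -0.1223, 0.0246]
orientation: [2.195, 2.245, -0.0]
force: [-0.0, -2.7, 6.1]
opening: 0.0449
gripper_force: 20.0
```

Emit:
{"method": "move_arm", "body": {"deltas": [0,0,0,0,0,0,0.6,0,0,0,0,0,0,0.8,0,0,-0.01,0,0,0,0.8,0,0,-0.04,0,0,0,0.8,0,0,-0.06,0,0,0,0.8,0,0,-0.06,0,0,0,0.8]}}

```text
t: 12.6
tool_pos: [0.5685, -0.1221, 0.0862]
orientation: [2.193, 2.243, 0.003]
force: [-0.3, -0.0, -0.2]
opening: 0.0747
gripper_force: 0.0
```

```bash
cat >> h.py <<'E'
def strip(n,z=.03,x0=.57,w=.045,lo=-.45,hi=-.02):
    W=np.load(n+".npz")["W"]
    m=(abs(W[...,2]-z)<.006)&(abs(W[...,0]-x0)<w)&(W[...,1]<hi)&(W[...,1]>lo)
    q=W[m];r=cv2.minAreaRect((q[:,:2]*1000).astype(np.float32));print(n,len(q),r)
    ys=np.arange(lo,hi,.02);L=[]
    for y in ys:
        a=q[abs(q[:,1]-y)<.01]
        if len(a)>20: L.append((y,a[:,0].min(),a[:,0].max()))
    L=np.array(L);print((L*1000).round().astype(int).tolist(),"yrange",q[:,1].min(),q[:,1].max())
E
python3 - <<'E'
from h import *
shot("top","top2");shot("side","side2");strip("top2");strip("side2")
to([.5685,-.1945,.023],1.3)
E
```

```text
top2 320 ((565.882080078125, -177.88427734375), (46.14747619628906, 313.4791564941406), 1.7926294803619385)
[[-330, 547, 594], [-310, 547, 589], [-90, 541, 585]] yrange -0.33439998857615105 -0.021054757780587963
side2 657 ((565.4895629882812, -150.21578979492188), (47.55542755126953, 187.51718139648438), 1.3161758184432983)
[[-230, 545, 591], [-210, 546, 589], [-190, 558, 589], [-170, 545, 589], [-150, 543, 589], [-130, 543, 588], [-110, 541, 587], [-90, 542, 587], [-70, 540, 587]] yrange -0.24430035724740376 -0.05661618781635209
t 12.7 pos [ 0.5666 -0.1215  0.0834] yyaw 1.29 z [-0.  0. -1.] F [0.6 0.7 0.3] open 0.0742 gf 0.0 q [-0.3   0.19  1.7   0.    1.25 -0.32]
delta [-0.073   0.0003  0.0604]
turn [-0.     -0.     -0.0001]
```

Emit:
{"method": "move_arm", "body": {"deltas": [-0.03,0,0,0,0,0,0.8,-0.06,0,0,0,0,0,0.8,-0.0735,0,0,0,0,0,0.8,-0.0735,0,0.02,0,0,0,0.8,-0.0735,0,0.045,0,0,0,0.8,-0.0735,0,0.06,0,0,0,0.8,-0.0735,0,0.061,0,0,0,0.8,-0.0735,0,0.061,0,0,0,0.5,-0.0735,0,0.061,0,0,0,0.3,-0.0735,0,0.061,0,0,0,0.3,-0.0735,0,0.061,0,0,0,0.3,-0.0735,0,0.061,0,0,0,0.3], "squeeze": 50}}

```text
t: 14.2
tool_pos: [0.569, -0.1953, 0.0234]
orientation: [2.195, 2.245, 0.001]
force: [0.0, 0.7, 4.5]
opening: 0.0446
gripper_force: 50.0
```

Run:
```python
from h import *
pose()
```

```text
t 14.2 pos [ 0.569  -0.1953  0.0234] yyaw 1.29 z [ 1.3e-03 -5.0e-04 -1.0e+00] F [0.  0.7 4.5] open 0.0446 gf 50.0 q [-0.42  0.32  1.66  0.    1.16 -0.44]
```

Emit:
{"method": "move_arm", "body": {"deltas": [0,0,-0.01,0,0,0,0.3,0,0,-0.03,0,0,0,0.3,0,0,-0.065,0,0,0,0.3,0,0,-0.1,0,0,0,0.3,0,0,-0.135,0,0,0,0.3,0,0,-0.17,0,0,0,0.3,0,0,-0.2,0,0,0,0.3,0,0,-0.21,0,0,0,0.3,0,0,-0.21,0,0,0,0.3]}}

```text
t: 15.32
tool_pos: [0.5685, -0.1951, 0.2332]
orientation: [2.196, 2.246, 0.0]
force: [-0.6, -0.1, -6.0]
opening: 0.0445
gripper_force: 50.0
```

Run:
```python
from h import *
pose()
p,W=shot("side","side3");cv2.imwrite("pics/side3c.png",cv2.resize(p[60:320,170:470],None,fx=2.2,fy=2.2)[:,:,::-1])
to([.5189,.246,.233],-12.4)
```

```text
t 15.32 pos [ 0.5685 -0.1951  0.2332] yyaw 1.29 z [ 9.e-04 -4.e-04 -1.e+00] F [-0.6 -0.1 -6. ] open 0.0445 gf 50.0 q [-0.42  0.13  1.48 -0.    1.53 -0.44]
t 15.38 pos [ 0.5679 -0.1949  0.2318] yyaw 1.29 z [-1.1e-03  5.0e-04 -1.0e+00] F [ 0.1  0.5 -5.6] open 0.045 gf 50.0 q [-0.42  0.13  1.48 -0.    1.53 -0.44]
delta [ 0.4419 -0.0391 -0.001 ]
turn [-0.0011 -0.0004  0.2389]
```

View pics/side3c.png

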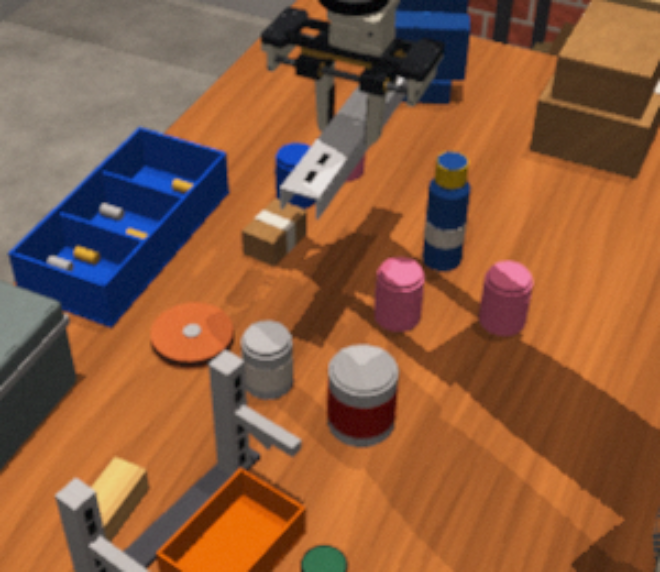

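The strip hangs level in the jaws at crop (350,150), and the tin stands on the bench at (265,360). I carry the strip over to the stand.

Emit:
{"method": "move_arm", "body": {"deltas": [0.02,-0.002,0,0,0,0.02,0.3,0.06,-0.005,0,0,0,0.04,0.3,0.105,-0.009,0,0,0,0.065,0.3,0.15,-0.013,0,0,0,0.09,0.3,0.195,-0.017,0,0,0,0.115,0.3,0.24,-0.021,0,0,0,0.14,0.3,0.285,-0.025,0,0,0,0.165,0.3,0.33,-0.029,0,0,0,0.19,0.3,0.375,-0.033,0,0,0,0.21,0.3,0.415,-0.037,0,0,0,0.23,0.3,0.435,-0.039,0,0,0,0.239,0.3,0.442,-0.039,0,0,0,0.239,0.3]}}

```text
t: 16.88
tool_pos: [0.5181, 0.2467, 0.2305]
orientation: [-2.446, -1.97, 0.005]
force: [-0.5, -1.0, -6.5]
opening: 0.0446
gripper_force: 50.0
```

Emit:
{"method": "move_arm", "body": {"deltas": [0,0,0,0,0,0,0.3,0,0,0,0,0,0,0.3]}}

```text
t: 17.12
tool_pos: [0.5195, 0.2449, 0.2322]
orientation: [2.449, 1.967, -0.001]
force: [-0.7, -0.4, -5.3]
opening: 0.0448
gripper_force: 50.0
```

Run:
```python
from h import *
to([.5189,.246,.1334],-12.4)
shot("top","top4");shot("side","side4")
x=np.array([.9767,-.2147]);y=np.array([.2147,.9767]);c=np.array([.5189,.246])
for n in("top4","side4"):
    W=np.load(n+".npz")["W"];L=np.stack([(W[...,:2]-c)@x,(W[...,:2]-c)@y,W[...,2]],-1)
    m=(abs(L[...,0])<.06)&(abs(L[...,1])<.17)&(L[...,2]>.225)&(L[...,2]<.255)&((abs(L[...,1])>.045))
    q=L[m]
    for yy in np.arange(-.14,.15,.01):
        a=q[abs(q[:,1]-yy)<.005]
        if len(a)>8: print(n,round(yy,2),(np.array([a[:,0].min(),a[:,0].max(),np.median(a[:,2])])*1000).round(1),len(a))
    if len(q): print("y",q[:,1].min(),q[:,1].max())
```

```text
t 17.12 pos [0.5195 0.2449 0.2322] yyaw -12.46 z [-7.e-04 -6.e-04 -1.e+00] F [-0.7 -0.4 -5.3] open 0.0448 gf 50.0 q [ 0.35  0.06  1.56 -0.    1.52  0.57]
delta [ 0.001  -0.0008  0.0988]
turn [-0.0005  0.0008 -0.001 ]
top4 -0.14 [-23.9  20.9 238.3] 91
top4 -0.13 [-23.6  20.9 238.5] 129
top4 -0.12 [-24.   20.9 238.6] 134
top4 -0.11 [-24.   20.5 238.5] 131
top4 -0.1 [-24.   20.6 238.6] 132
top4 -0.09 [-23.8  20.6 238.4] 129
top4 -0.08 [-23.7  22.5 238.6] 132
top4 -0.07 [-24.1  22.5 238.6] 139
top4 -0.06 [-24.2  22.6 238.7] 140
top4 -0.05 [-24.1  22.2 238.5] 137
y -0.14133706052239517 -0.045113552952852916
side4 -0.14 [-23.3  21.8 237.5] 76
side4 -0.13 [-23.4  22.9 237.8] 95
side4 -0.12 [-18.1  21.1 238.1] 35
side4 -0.11 [  6.9  22.2 238.1] 16
side4 0.05 [-22.7  22.9 237.5] 121
side4 0.06 [-23.   23.1 237.8] 121
side4 0.07 [-22.3  23.9 237.5] 128
side4 0.08 [-22.8  23.4 237.9] 129
side4 0.09 [-23.   23.4 237.9] 135
side4 0.1 [-23.1  23.  238. ] 127
side4 0.11 [-23.2  22.6 237.9] 136
side4 0.12 [-23.7  22.5 237.8] 139
side4 0.13 [-23.   23.1 237.6] 144
side4 0.14 [-22.9  23.1 236.5] 38
y -0.1448228984028339 0.13707094311840634
```

Emit:
{"method": "move_arm", "body": {"deltas": [0.0015,-0.0004,0.015,0,0,0,0.3,0.0015,-0.0004,0.04,0,0,0,0.3,0.0015,-0.0004,0.06,0,0,0,0.3,0.0015,-0.0004,0.075,0,0,0,0.3,0.0015,-0.0004,0.085,0,0,0,0.3,0.0015,-0.0004,0.091,0,0,0,0.3,0.0015,-0.0004,0.0935,0,0,0,0.3,0.0015,-0.0004,0.095,0,0,0,0.3,0.0015,-0.0004,0.096,0,0,0,0.3,0.0015,-0.0004,0.096,0,0,0,0.3]}}

```text
t: 18.48
tool_pos: [0.5195, 0.2475, 0.1369]
orientation: [2.448, 1.968, 0.001]
force: [0.2, -0.9, -4.7]
opening: 0.0447
gripper_force: 50.0
```

Emit:
{"method": "move_arm", "body": {"deltas": [-0.0008,0,0.001,0,0,0,0.3,-0.0008,0,0.0018,0,0,0,0.3,-0.0008,0,0.0026,0,0,0,0.3,-0.0008,0,0.0032,0,0,0,0.3,-0.0008,0,0.0035,0,0,0,0.3,-0.0008,0,0.0035,0,0,0,0.3]}}

```text
t: 19.23
tool_pos: [0.5192, 0.2467, 0.1334]
orientation: [2.448, 1.968, 0.0]
force: [-2.7, -1.1, -1.7]
opening: 0.0444
gripper_force: 50.0
```

Emit:
{"method": "move_arm", "body": {"deltas": [0,0,0.0005,0,0,0,0.3,0,0,0.001,0,0,0,0.3,0,0,0.001,0,0,0,0.3]}}

```text
t: 19.6
tool_pos: [0.5192, 0.2467, 0.1334]
orientation: [2.448, 1.968, 0.0]
force: [-6.1, -2.0, 6.6]
opening: 0.0447
gripper_force: 50.0
```

```bash
cat >> h.py <<'E'
def fit(n,z=.14):
    x=np.array([.9767,-.2147]);y=np.array([.2147,.9767]);c=np.array([.5189,.246])
    W=np.load(n+".npz")["W"];L=np.stack([(W[...,:2]-c)@x,(W[...,:2]-c)@y,W[...,2]],-1)
    q=L[(abs(L[...,0])<.034)&(abs(L[...,1])<.17)&(abs(L[...,2]-z)<.012)]
    for yy in np.arange(-.14,.15,.02):
        a=q[abs(q[:,1]-yy)<.005]
        if len(a)>8: print(n,round(yy,2),(np.array([a[:,0].min(),a[:,0].max(),np.median(a[:,2])])*1000).round(1),len(a))
    print("y",q[:,1].min(),q[:,1].max())
E
python3 - <<'E'
from h import *
pose();shot("top","top5");shot("side","side5");fit("top5");fit("side5")
E
```

```text
t 19.6 pos [0.5192 0.2467 0.1334] yyaw -12.4 z [ 3.e-04  0.e+00 -1.e+00] F [-6.1 -2.   6.6] open 0.0447 gf 50.0 q [ 0.35  0.13  1.67 -0.    1.34  0.57]
top5 -0.14 [-24.6  19.1 139.8] 51
top5 -0.12 [-24.7  19.7 139.8] 101
top5 -0.1 [-24.5  19.8 139.6] 103
top5 -0.08 [-24.9  19.9 139.7] 107
top5 -0.06 [-24.7  19.5 139.7] 100
top5 -0.04 [-25.1  21.6 139.5] 108
top5 -0.02 [-24.9  21.8 139.4] 108
top5 0.0 [-23.4  22.3 139.8] 30
y -0.13974008492985834 0.01299166266229601
side5 -0.14 [-23.5  21.5 138.5] 60
side5 -0.12 [-24.2  21.2 139. ] 79
side5 -0.1 [ -6.2  21.6 139.5] 40
side5 0.0 [-18.4  24.  139.5] 79
side5 0.02 [-23.7  22.3 138.7] 96
side5 0.04 [-23.2  21.2 138.4] 103
side5 0.06 [-24.3  23.2 138.9] 111
side5 0.08 [-24.1  21.1 138.9] 111
side5 0.1 [-24.5  22.6 138.8] 119
side5 0.12 [-23.2  21.7 138.9] 121
side5 0.14 [-23.3  23.4 138.5] 53
y -0.14281817825826365 0.13816959536267898
```

Seated level at z = 0.140, within about 1–2 mm. Releasing and rising.

Emit:
{"method": "move_arm", "body": {"deltas": [0,0,-0.0005,0,0,0,0.5,0,0,-0.001,0,0,0,0.7,0,0,-0.001,0,0,0,0.75,0,0,-0.02,0,0,0,0.75,0,0,-0.05,0,0,0,0.75,0,0,-0.09,0,0,0,1,0,0,-0.12,0,0,0,1,0,0,-0.12,0,0,0,1]}}

```text
t: 20.7
tool_pos: [0.5211, 0.2475, 0.2571]
orientation: [2.447, 1.967, 0.011]
force: [0.7, 0.3, 0.9]
opening: 0.0919
gripper_force: 0.0
```

Run:
```python
from h import *
shot("top","top6");shot("side","side6");fit("top6");fit("side6")
for n in("top6","side6"):
    W=np.load(n+".npz")["W"];q=W[(abs(W[...,0]-.575)<.04)&(abs(W[...,1]-.005)<.04)&(W[...,2]>.06)&(W[...,2]<.082)]
    if len(q): print(n,"tin",len(q),cv2.minEnclosingCircle((q[:,:2]*1000).astype(np.float32)),np.median(q,0))
to([.575,.005,.233],-90)
```

```text
top6 -0.14 [-24.7  19.1 139.7] 53
top6 -0.12 [-24.6  19.7 139.6] 103
top6 -0.1 [-24.5  19.8 139.7] 100
top6 -0.08 [-25.   19.9 139.6] 107
top6 -0.06 [-24.6  19.5 139.7] 99
top6 -0.04 [-25.2  21.7 139.7] 109
top6 -0.02 [-25.   21.2 140.1] 106
top6 0.0 [-24.8  21.3 140. ] 109
top6 0.02 [-25.3  21.4 139.4] 108
top6 0.04 [-25.1  21.5 139.9] 102
y -0.13983831626361304 0.07561321995443351
side6 -0.14 [-23.7  21.5 138.7] 55
side6 -0.12 [-24.1  21.8 139.3] 78
side6 -0.1 [-24.7  20.  138.7] 87
side6 -0.08 [-25.3   7.7 138.3] 65
side6 -0.06 [-22.8   9.9 138.5] 63
side6 -0.04 [-23.8  23.3 138.7] 92
side6 -0.02 [-23.4  22.3 138.5] 97
side6 0.0 [-23.3  22.6 138.9] 92
side6 0.02 [-24.   22.8 138.6] 104
side6 0.04 [-23.6  21.6 138.7] 102
side6 0.06 [-24.7  22.3 138.6] 111
side6 0.08 [-23.4  21.5 138.5] 110
side6 0.1 [-23.7  22.2 139.1] 116
side6 0.12 [-23.5  21.9 138.7] 122
side6 0.14 [-23.7  21.3 138.7] 55
y -0.14500866974309823 0.13810131154426622
top6 tin 498 ((573.9839477539062, 7.996034622192383), 29.7092342376709) [0.57262801 0.00768675 0.0742418 ]
t 20.8 pos [0.5194 0.2468 0.2526] yyaw -12.41 z [ 1.e-03  4.e-04 -1.e+00] F [-0.4  0.9 -0.4] open 0.0926 gf 0.0 q [0.35 0.05 1.53 0.   1.56 0.57]
delta [-0.2242  0.1062  0.0196]
turn [ 4.0000e-04 -1.1000e-03  1.3543e+00]
```

Emit:
{"method": "move_arm", "body": {"deltas": [-0.025,0.012,0,0,0,0.15,1,-0.05,0.024,0,0,0,0.3,1,-0.075,0.036,0,0,0,0.46,1,-0.1,0.048,0,0,0,0.62,1,-0.125,0.06,0,0,0,0.78,1,-0.15,0.072,0,0,0,0.94,1,-0.175,0.084,0,0,0,1.1,1,-0.2,0.096,0,0,0,1.25,1,-0.2242,0.1062,0,0,0,1.354,1,-0.2242,0.1062,0,0,0,1.354,1,-0.2242,0.1062,0,0,0,1.354,1]}}

```text
t: 22.18
tool_pos: [0.5742, 0.0054, 0.251]
orientation: [-3.141, -0.003, 0.003]
force: [-0.5, 0.0, -0.0]
opening: 0.093
gripper_force: 0.0
```

Run:
```python
from h import *
to([.5746,.0054,.0356],-90)
```

```text
t 22.18 pos [0.5742 0.0054 0.251 ] yyaw -89.9 z [-1.9e-03  6.0e-04 -1.0e+00] F [-0.5  0.  -0. ] open 0.093 gf 0.0 q [-0.08  0.05  1.53  0.    1.56  1.49]
delta [9.000e-04 1.000e-04 2.154e-01]
turn [-0.0006  0.0019  0.0017]
```

Emit:
{"method": "move_arm", "body": {"deltas": [0,0,0.04,0,0,0,1,0,0,0.09,0,0,0,1,0,0,0.14,0,0,0,1,0,0,0.18,0,0,0,1,0,0,0.205,0,0,0,1,0,0,0.215,0,0,0,1,0,0,0.215,0,0,0,1,0,0,0.215,0,0,0,0.6,0,0,0.215,0,0,0,0.4,0,0,0.215,0,0,0,0.4,0,0,0.215,0,0,0,0.4,0,0,0.215,0,0,0,0.4], "squeeze": 30}}

```text
t: 23.68
tool_pos: [0.575, 0.005, 0.0375]
orientation: [-3.141, -0.0, -0.001]
force: [-0.1, 0.4, 2.9]
opening: 0.0566
gripper_force: 30.0
```

Emit:
{"method": "move_arm", "body": {"deltas": [0,0,-0.01,0,0,0,0.4,0,0,-0.04,0,0,0,0.4,0,0,-0.09,0,0,0,0.4,0,0,-0.14,0,0,0,0.4,0,0,-0.18,0,0,0,0.4,0,0,-0.2,0,0,0,0.4,0,0,-0.2,0,0,0,0.4]}}

```text
t: 24.55
tool_pos: [0.5754, 0.0048, 0.2381]
orientation: [3.141, 0.0, 0.003]
force: [-0.0, 0.6, -5.1]
opening: 0.0568
gripper_force: 30.0
```

Run:
```python
from h import *
to([.5190,.2465,.2356],-90)
```

```text
t 24.55 pos [0.5754 0.0048 0.2381] yyaw -89.99 z [ 2.1e-03 -2.0e-04 -1.0e+00] F [-0.   0.6 -5.1] open 0.0568 gf 30.0 q [-0.08  0.06  1.55 -0.    1.53  1.49]
delta [-0.0563 -0.2417  0.0024]
turn [ 0.0002 -0.0021  0.0002]
```

Emit:
{"method": "move_arm", "body": {"deltas": [-0.006,-0.025,0,0,0,0,0.4,-0.014,-0.06,0,0,0,0,0.4,-0.022,-0.095,0,0,0,0,0.4,-0.03,-0.13,0,0,0,0,0.4,-0.038,-0.165,0,0,0,0,0.4,-0.046,-0.2,0,0,0,0,0.4,-0.053,-0.23,0,0,0,0,0.4,-0.056,-0.2415,0,0,0,0,0.4,-0.056,-0.2415,0,0,0,0,0.4,-0.056,-0.2415,0,0,0,0,0.4]}}

```text
t: 25.8
tool_pos: [0.5187, 0.2454, 0.2362]
orientation: [3.141, -0.001, -0.002]
force: [-0.2, -0.5, -3.6]
opening: 0.0566
gripper_force: 30.0
```

Run:
```python
from h import *
to([.5190,.2465,.1775],-90)
```

```text
t 25.8 pos [0.5187 0.2454 0.2362] yyaw -90.02 z [-0.0011 -0.001  -1.    ] F [-0.2 -0.5 -3.6] open 0.0566 gf 30.0 q [ 0.35  0.06  1.55 -0.    1.53  1.92]
delta [ 0.0004 -0.0012  0.0587]
turn [ 0.001   0.0011 -0.0004]
```

Emit:
{"method": "move_arm", "body": {"deltas": [0,-0.001,0.015,0,0,0,0.4,0,-0.001,0.033,0,0,0,0.4,0,-0.001,0.046,0,0,0,0.4,0,-0.001,0.052,0,0,0,0.4,0,-0.001,0.054,0,0,0,0.4,0,-0.001,0.0555,0,0,0,0.4,0,-0.001,0.0565,0,0,0,0.4,0,-0.001,0.0565,0,0,0,0.4]}}

```text
t: 26.8
tool_pos: [0.5189, 0.2475, 0.181]
orientation: [-3.141, -0.001, -0.001]
force: [-0.5, 0.3, -5.1]
opening: 0.0569
gripper_force: 30.0
```

Emit:
{"method": "move_arm", "body": {"deltas": [0,0.0005,0.001,0,0,0,0.4,0,0.0005,0.002,0,0,0,0.4,0,0.0005,0.0027,0,0,0,0.4,0,0.0005,0.0033,0,0,0,0.4,0,0.0005,0.0033,0,0,0,0.4]}}

```text
t: 27.42
tool_pos: [0.5187, 0.2469, 0.1775]
orientation: [3.142, 0.0, 0.0]
force: [-1.1, -0.7, -2.9]
opening: 0.0564
gripper_force: 30.0
```

Emit:
{"method": "move_arm", "body": {"deltas": [0,0,0.0004,0,0,0,0.4,0,0,0.0008,0,0,0,0.4,0,0,0.0008,0,0,0,0.4]}}

```text
t: 27.8
tool_pos: [0.5188, 0.2469, 0.1774]
orientation: [-3.141, -0.0, -0.001]
force: [-4.9, -2.7, 5.3]
opening: 0.0564
gripper_force: 30.0
```

Run:
```python
from h import *
pose();p,W=shot("side","side7");cv2.imwrite("pics/side7c.png",cv2.resize(p[150:390,150:400],None,fx=2.4,fy=2.4,interpolation=2)[:,:,::-1])
```

```text
t 27.8 pos [0.5188 0.2469 0.1774] yyaw -89.98 z [ 5.e-04  1.e-04 -1.e+00] F [-4.9 -2.7  5.3] open 0.0564 gf 30.0 q [ 0.36  0.09  1.63 -0.    1.42  1.93]
```

View pics/side7c.png

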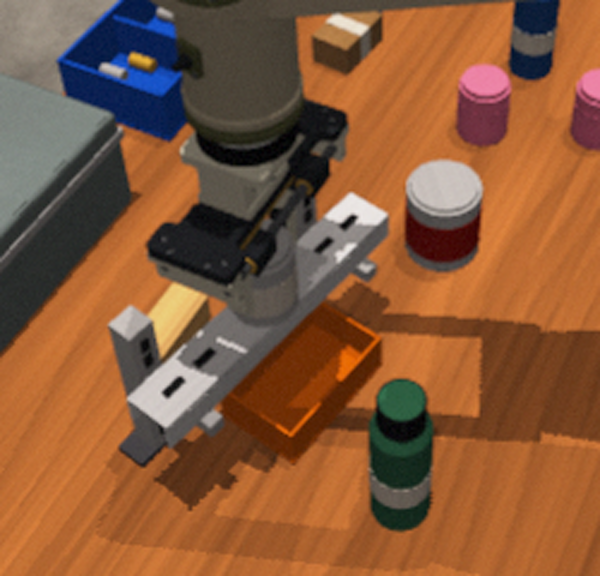

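The tin sits upright on the middle of the strip at crop (268,290), and the strip lies across both arms. Opening the jaws, rising and swinging clear.

Emit:
{"method": "move_arm", "body": {"deltas": [0,0,-0.0004,0,0,0,0.7,0,0,-0.0004,0,0,0,1,0,0,-0.0004,0,0,0,1,0,0,-0.02,0,0,0,1,0,0,-0.06,0,0,0,1,0,0,-0.1,0,0,0,1,0,0.04,-0.11,0,0,0,1,0,0.09,-0.11,0,0,0,1,0,0.14,-0.11,0,0,0,1,0,0.19,-0.11,0,0,0,1,0,0.24,-0.11,0,0,0,1,0,0.24,-0.11,0,0,0,1]}}

```text
t: 29.35
tool_pos: [0.519, 0.0039, 0.2882]
orientation: [3.141, -0.007, 0.003]
force: [0.3, 0.1, 0.2]
opening: 0.0931
gripper_force: 0.0
```

Run:
```python
from h import *
pose();p,W=shot("top","top8");ps,_=shot("side","side8");fit("top8")
for n in("top8","side8"):
    W=np.load(n+".npz")["W"];q=W[(abs(W[...,0]-.519)<.06)&(abs(W[...,1]-.246)<.06)&(abs(W[...,2]-.213)<.008)]
    if len(q): print(n,"tin",len(q),cv2.minEnclosingCircle((q[:,:2]*1000).astype(np.float32)),np.median(q,0))
cv2.imwrite("pics/fin.png",np.hstack([cv2.resize(p[90:310,100:320],(400,400)),cv2.resize(ps[170:390,170:390],(400,400))])[:,:,::-1])
```

```text
t 29.35 pos [0.519  0.0039 0.2882] yyaw -90.24 z [ 1.8e-03 -9.0e-04 -1.0e+00] F [0.3 0.1 0.2] open 0.0931 gf 0.0 q [-0.09 -0.11  1.62 -0.    1.63  1.48]
top8 -0.14 [-24.7 -16.1 139.2] 12
top8 -0.12 [-24.7 -18.5 139.9] 14
top8 -0.1 [-24.5 -20.9 140.5] 10
top8 0.06 [-24.9  21.1 139.9] 92
top8 0.08 [-25.4  21.2 140. ] 106
top8 0.1 [-25.2  20.8 140.1] 104
top8 0.12 [-23.6  20.9 140. ] 105
top8 0.14 [-23.4  20.5 139.6] 50
y -0.13965618231265098 0.14061435555253285
top8 tin 159 ((519.8040161132812, 263.338134765625), 25.37312126159668) [0.5191083  0.26458955 0.21446133]
side8 tin 555 ((518.8023681640625, 247.9664306640625), 29.3868350982666) [0.51717195 0.25038471 0.21363115]
```

View pics/fin.png

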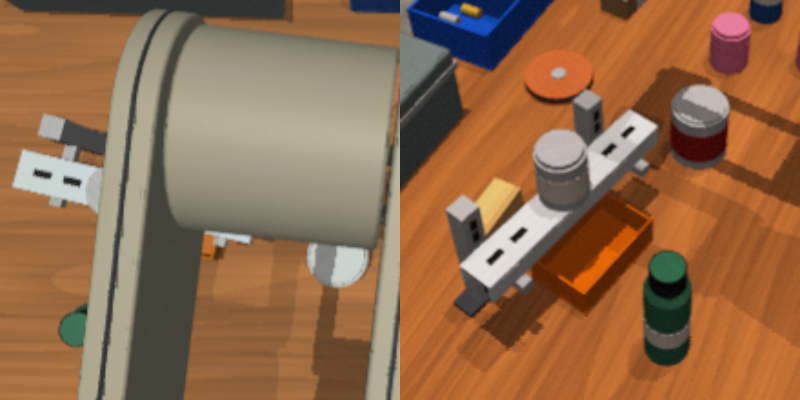

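The right half shows the tin upright at (562,165) on the middle of the strip, about (0.519, 0.248), with the strip square across both arms. The bystanders are in place and the arm is clear. Handing in.

```bash
python3 -c "
from plant import robot
print(robot.close_job())"
```

```text
the job is handed in; nothing more can be done
None
```

The job is handed in at about 29 s of the 67 s allowed: the strip lies square across both bracket arms, centred to within about 2 mm by camera, and the tin stands upright on its middle. I first slid the strip about 70 mm along the bench to grip it clear of can_a, and no bystander looked moved in the last pictures.

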